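Re-dress the toy museum's display table

ROBOT

A 6-joint arm with a two-finger parallel gripper is mounted at the origin on the work surface. World frame = base frame: x ahead of the robot, y to its left, z up, the work surface at z = 0. Lengths are in m, angles in rad, forces in N, time in s.
With the tool pointing down it reaches from about 0.3 to 0.85 m from the base axis. Payload 4.2 kg.
Tool frame: the origin (TCP) lies midway between the tips of the shut fingers; the grasp point (between the pads) lies 19 mm behind it; z points along the fingers, y is the line along which they close (so a half turn about z gives the same grasp; the last joint's range is limited). The gripper opens to 91 mm and grips with 3 to 60 N. Pads are 32 mm wide; open, the fingers measure 118 mm over their backs; the gripper's body (76 mm by 178 mm) begins 60 mm behind the grasp point.
Start: joints at [1.327, 0.32, 1.565, -0, 1.257, -0.02], TCP at [0.128, 0.561, 0.177] pointing down, gripper open.
Joint ranges: [-3.11, 3.11], [-0.84, 2.01], [0.21, 2.61], [-1.34, 4.49], [0.05, 2.63], [-2.56, 2.56]. Speed limits (rad/s): [2.57, 2.57, 3.14, 3.14, 3.14, 3.14].

INTERFACE

Orientations are given as a unit quaternion [x, y, z, w].
In Python, from rig import manip gives the robot as it stands. The module is installed in compiled form; this text tells all that it offers. Calls block until the motion is done:
- manip.reach(position, orientation): joint-space move of the TCP to a pose.
- manip.move_l(position, orientation=None, rate=0.15): straight line of the TCP; orientation=None keeps the orientation; rate is the mean speed in m/s.
- manip.set_joints(angles): joint-space move.
- manip.open_gripper() and manip.close_gripper(): open the fingers fully, or close them until they stop; the grip force is fixed at half the most.
- manip.hold(seconds).
- manip.ik(position, orientation): joint angles nearest the present ones, or None.
- manip.get_obs(): the state.
- manip.get_image(name): name is "scene" or "top" or "wrist"; returns (picture, depth): 480x640x3 uint8, blue, green, red; 480x640 float32, m along the optical axis (not along the pixel's ray), 0 where there is no reading.
- manip.camera_model(name): a dict with "camera_matrix" (3x3 intrinsics, pixels), "dist" ([k1, k2, p1, p2, k3] as OpenCV has them; the pictures are not rectified), "camera_from_world" (4x4, takes a point from world to camera coordinates); the wrist camera has in their place "mount" (4x4, takes a point from camera to tool coordinates, whose origin is the TCP and whose axes are the flange's). Camera axes: x right, y down, z forward; pixel columns grow to the right and rows downward; lengths in m; the calibration is good to about 2 mm. A picture is of the moment at which its call begins: read the wrist's pose just before it. camera_model takes no time and is no camera call.
A pose or a line that the arm cannot do raises manip.PlanningError and nothing moves.
- manip.job_done(): hands the job in; it is judged then, once.
The state is a dict: "time_s": time; "joints": joint angles; "joint_vel": joint speeds; "joint_efforts": joint torques, N m; "tcp_pos": TCP position; "ee_rot": TCP orientation; "wrist_force": force on the tool from outside, world axes, zero at the start; "ft_torque": the same for the moment, N m; "opening": finger opening in m; "finger_force": force on a finger pad.
Only numpy, scipy, OpenCV 4.12 (cv2) and the standard library are available. Lean on these libraries where they do the work, as an engineer would, in place of code of your own. Each camera call takes 0.05 s, during which the arm holds its last target. There are 200 camera calls.

TASK

Put all the loose antique toys (racing car, cannon and runners, those that are there) into the open drawer of the low cabinet and shut the drawer; push the tram on its wooden base along the table, without lifting it, until it stands squarely inside the white tape outline; and slide every white caption panel into a channel of the caption tray until it is fully home against the stop. Leave the dolls, drum, jar, brush and tin box where they are.

Things in the scene. Friction and masses are not known exactly. Their poses are not given: they have to be found in the camera images.
- cab_drawer0 (a joint): The only drawer of the low wooden cabinet: opening in m, 0 = shut, starts open by 0.14 to 0.17 and could go to 0.18. It slides towards the cabinet's front (the cabinet's -x, towards the robot) and stays where it is left; about 1 to 3 N moves it.
- cab_edge (a point): Middle of the front edge of the cabinet's top, 100 mm above the table; the part of the drawer on the -x side of it lies open to above. Axes are the cabinet's: its front faces its own -x, roughly the robot. The cabinet is fixed, of wood, 260 deep (x) x 270 wide (y) x 100 mm high.
- drawer_in (a point): On the drawer's inner floor (22 mm above the table), at the middle of the foot of its front wall's inner face; moves with the drawer. Axes as the cabinet's: the inside runs 215 mm in +x from here and 114 mm to either side in y. Side walls rise 56 mm above the floor, the front 66; under the cabinet's top there is 66 mm of height.
- cab_drawer0_handle (a point): Middle of the drawer's horizontal brass handle bar (11 mm thick, 120 mm long along y, 62 mm above the table), 35 mm in front of the drawer's front panel.
- tray: Fixed caption tray of pale wood, 128 (x) x 130 (y) x 22.5 mm high: two parallel channels without a floor (panels slide on the table), open towards its own -x (roughly the robot), with a stop at the +x end. The ends of the channel walls at the mouth are 4 mm pointed noses. Origin under the centre of the 128 x 130 mm outline, noses left out.
- slot0 (a point): Where a panel's centre is when fully home in the tray's right-hand (-y) channel, at table height. Axes as the tray's: mouth 60 mm from here in -x, stop 60 mm in +x. The channel is 53 mm wide; 8 mm lips overhang both its sides, undersides 16.5 mm above the table, leaving a 37 mm gap open to above.
- slot1 (a point): The same for the left-hand (+y) channel, which is just like it.
- tram: Toy tram fixed on a wooden base: base 120 (x) x 90 (y) x 25 mm, the tram 95 x 36 mm on top of it, 67 mm high in all, about 0.45 kg. Origin under the centre of the base. Slides when pushed at the base.
- outline: Outline of flat white tape on the table, a rectangle 160 (x) x 130 (y) mm inside the tape. Origin at its centre. Offers no resistance.
- car: Tin racing car, grey with dark wheels, 100 long (x), 38 wide over the wheels and 36 wide at its middle (y), 42 mm high, about 0.14 kg; origin under its centre on the ground. May be absent.
- cannon: Toy cannon, brass barrel on a wooden carriage with two wooden wheels 44 mm in diameter at its middle, 39 mm wide over the wheels (y, 43 mm at the small hubs to look at), 108 long (x) and 44 mm high, about 0.2 kg; origin on the ground between the wheels. May be absent.
- runners: Carved wooden toy: three crouching runners on a plain wooden base 95 (x) x 40 (y) x 18 mm, 45 mm high in all, about 0.15 kg; origin under the centre. May be absent.
- panel0: White caption panel, a stiff slab 120 (x) x 50 (y) x 14 mm lying flat, about 0.09 kg; origin at the centre of its underside. Either end may go in first, and either panel fits either channel.
- panel1: White caption panel, a stiff slab 120 (x) x 50 (y) x 14 mm lying flat, about 0.09 kg; origin at the centre of its underside. Either end may go in first, and either panel fits either channel.
- doll_left: Bystander: terracotta turned doll, 60 mm across, 130 tall, on the left, beside the cabinet; leave alone.
- doll_right: Bystander: pale wooden turned doll, 60 mm across, 130 tall, on the right; leave alone.
- drum: Bystander: red toy drum, 80 mm across, 60 tall, behind the tray; leave alone.
- jar: Bystander: jar, 56 mm across, 75 tall, behind, between tray and cabinet; leave alone.
- brush: Bystander: dusting brush lying down, 150 mm long, near left; leave alone.
- tinbox: Bystander: open green tin box, 120 x 160 x 50 mm, far right; leave alone.
Mind the look-alikes: they are no part of the job. Several things have the shape of the car; the one meant has the colours described above.

How it is judged:
By the outcome, as a careful person would: the job done as asked, in the order asked, and still so for the second after the job is handed in, with the robot touching nothing.
Of car, cannon, runners only 2 to 3 are there at a start; the rules pass over those that are not, and their reading is None.
At some moment in a run one of tram, car, cannon, runners may be knocked a few centimetres aside while the robot is not near it.
Once in a run the grip may slacken for a moment while it holds something.
It also fails if it takes over 210 s, if anything falls off the work surface, if the arm or the gripper's body presses on something with over 40 N, if the wrist force passes 120 N, or if a joint passes its speed limit or range.

## Working session

There is one attempt and no reset: what is moved stays moved. The work goes in short steps, each a Python script; the robot and the scene stay as the last script left them, time stands still between calls to the robot, and variables do not carry over. Pictures are saved under pics/ and viewed, at most 14 in all, crops included, and the job is handed in when it is done.

```bash
mkdir -p pics; cat > h.py <<'E'
import numpy as np, cv2
from rig import manip as m
from scipy.spatial.transform import Rotation as R
def cam(n):
    c=m.camera_model(n); return np.array(c["camera_matrix"],float),np.array(c["dist"],float),c
def pose(n):
    K,d,c=cam(n)
    if n!="wrist": return K,d,np.linalg.inv(np.array(c["camera_from_world"]))
    o=m.get_obs(); T=np.eye(4); T[:3,:3]=R.from_quat(o["ee_rot"]).as_matrix(); T[:3,3]=o["tcp_pos"]
    return K,d,T@np.array(c["mount"])
def shot(n,f):
    K,d,W=pose(n); im,dp=m.get_image(n); cv2.imwrite(f"pics/{f}.png",im); np.savez(f"{f}.npz",im=im,dp=dp,K=K,d=d,W=W); return im,dp
def onz(f,uv,z):
    "pixels of shot f -> world points on the plane at height z"
    s=np.load(f+".npz"); p=cv2.undistortPoints(np.array(uv,float).reshape(-1,1,2),s["K"],s["d"])[:,0]
    r=np.c_[p,np.ones(len(p))]@s["W"][:3,:3].T; o=s["W"][:3,3]
    return o+r*((np.array(z)-o[2])/r[:,2])[:,None]
def cloud(f):
    s=np.load(f+".npz"); v,u=np.mgrid[:480,:640]; p=cv2.undistortPoints(np.stack([u,v],-1).reshape(-1,1,2).astype(float),s["K"],s["d"])[:,0]
    P=np.c_[p,np.ones(len(p))]*s["dp"].reshape(-1,1); return (P@s["W"][:3,:3].T+s["W"][:3,3]).reshape(480,640,3)
def q(yaw):
    "tool down; tool closing axis y at angle yaw+90deg.. i.e. tool x along yaw"
    return (R.from_euler('z',yaw)*R.from_euler('x',np.pi)).as_quat()
E
python3 - <<'E'
from h import *
o=m.get_obs(); print(o["tcp_pos"],R.from_quat(o["ee_rot"]).as_matrix().round(3),o["time_s"])
for n in("top","scene"):
    shot(n,n+"0"); print(pose(n)[2].round(3)); 
print(np.array(cam("wrist")[2]["mount"]).round(3))
E
```

```text
[0.12746251 0.56010271 0.17602423] [[-0.975  0.222 -0.   ]
 [ 0.222  0.975 -0.002]
 [ 0.    -0.002 -1.   ]] 0.0
[[-0.007 -0.994  0.108  0.397]
 [-1.     0.008  0.009  0.004]
 [-0.01  -0.108 -0.994  1.398]
 [ 0.     0.     0.     1.   ]]
[[ 0.81   0.496 -0.313  0.968]
 [ 0.586 -0.696  0.414 -0.539]
 [-0.012 -0.519 -0.855  1.205]
 [ 0.     0.     0.     1.   ]]
[[-0.001 -0.965 -0.263  0.074]
 [ 1.    -0.    -0.001  0.   ]
 [ 0.001 -0.263  0.965 -0.208]
 [ 0.     0.     0.     1.   ]]
```

View pics/top0.png

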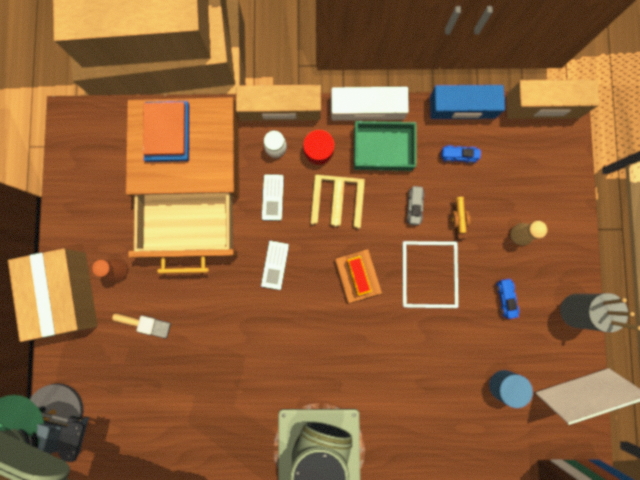

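View pics/scene0.png

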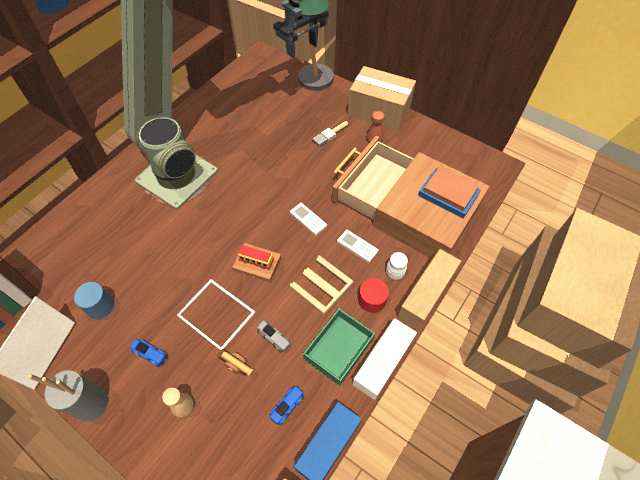

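The top view shows, at these pixels:
- **Candidates for the car:** grey (415,205), blue (460,154) and blue (508,298). Grey with dark wheels fits, so it is the one at (415,205).
- **Other toys:** the cannon is at (461,217). I see no runners.
- **Tram and outline:** the tram is at (358,276) and the outline at (431,274).
- **Panels and tray:** the panels are at (272,197) and (275,265), the tray at (338,202).
- **Drawer:** about (183,222).

Next is one enlarged crop to confirm the car and read off points.

```bash
python3 - <<'E'
from h import *
im=cv2.imread("pics/top0.png")
cv2.imwrite("pics/c1.png",cv2.resize(im[160:320,250:490],None,fx=3.3,fy=3.3,interpolation=cv2.INTER_CUBIC))
P=cloud("top0")
for n,uv in dict(car=(415,205),can=(461,217),tram=(360,275),p0=(272,190),p1=(278,250),tab=(300,300),cabtop=(200,180),hand=(183,270),drawerfloor=(183,225),book=(165,130)).items(): print(n,P[uv[1],uv[0]].round(3))
E
```

```text
car [ 0.625 -0.255  0.043]
can [ 0.593 -0.373  0.044]
tram [ 0.443 -0.106  0.068]
p0 [0.674 0.121 0.015]
p1 [0.513 0.104 0.017]
tab [0.381 0.047 0.001]
cabtop [0.683 0.294 0.103]
hand [0.459 0.341 0.069]
drawerfloor [0.58  0.355 0.026]
book [0.8   0.373 0.147]
```

View pics/c1.png

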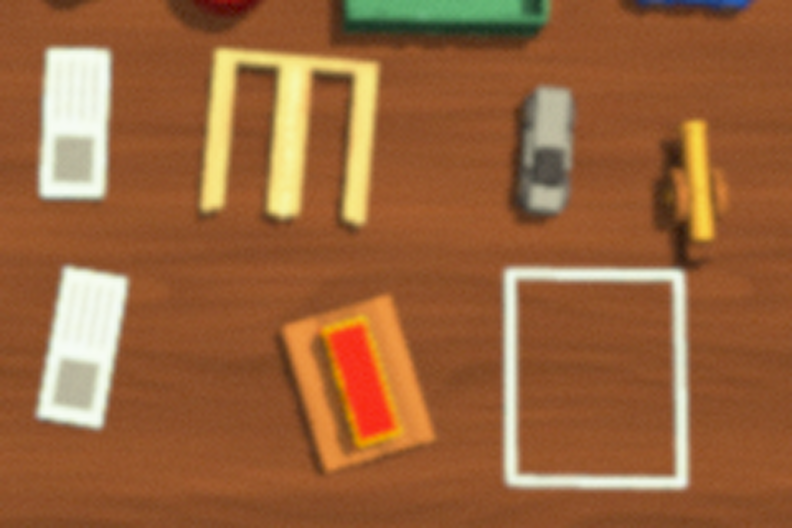

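The crop confirms the grey car with dark wheels at crop (547,150). The cannon is at (697,185) with its barrel towards +x, and the tram base corners are near (281,328), (390,295), (435,438) and (326,472). Now I fit the poses from the depth cloud.

```bash
cat >> h.py <<'E'
def rect(f,uvbox,z0,z1,pl=None):
    "min-area rectangle (centre, size, yaw of long side deg) of cloud points inside pixel box with z0<z<z1"
    u0,v0,u1,v1=uvbox; P=cloud(f)[v0:v1,u0:u1].reshape(-1,3); P=P[(P[:,2]>z0)&(P[:,2]<z1)]
    (c,s,a)=cv2.minAreaRect((P[:,:2]*1000).astype(np.float32))
    if s[0]<s[1]: s=s[::-1]; a+=90
    a=(a+90)%180-90
    return np.round(c,1),np.round(s,1),round(a,1),len(P)
E
python3 - <<'E'
from h import *
B=dict(car=((400,180,430,230),.012,.06),can=((445,192,478,245),.012,.06),canbarrel=((445,192,478,245),.036,.06),tram=((325,240,390,310),.013,.08),tramtop=((325,240,390,310),.05,.08),p0=((255,165,290,228),.008,.03),p1=((255,235,295,300),.008,.03),tray=((305,165,370,235),.014,.035),cab=((120,90,240,200),.085,.115),drawfront=((125,240,240,262),.075,.1),handle=((150,252,215,285),.045,.08),side=((130,190,235,240),.06,.09))
for k,(b,a,c) in B.items(): print(k,*rect("top0",b,a,c))
# outline from white pixels
im=cv2.imread("pics/top0.png"); h=cv2.cvtColor(im,cv2.COLOR_BGR2HSV); M=((h[...,1]<60)&(h[...,2]>150)).astype(np.uint8); M[:235]=0;M[315:]=0;M[:,:397]=0;M[:,466:]=0
v,u=np.nonzero(M); w=onz("top0",np.c_[u,v],np.zeros(len(u)))[:,:2]*1000; print("outline",cv2.minAreaRect(w.astype(np.float32)))
E
```

```text
car [ 628.4 -259.4] [101.3  39.3] -5.9 555
can [ 592.7 -375. ] [107.2  41.8] 4.8 523
canbarrel [ 600.3 -375.1] [92.1 39.4] 6.1 318
tram [ 444.1 -105.2] [120.2  90.8] 16.0 1602
tramtop [ 444.2 -105.2] [94.9 37.7] 15.6 554
p0 [662.9 128.6] [159.7  80.6] 3.7 841
p1 [472.9 110. ] [178.8  75.7] -16.0 877
tray [658.7 -61.1] [165.7 140.4] -5.7 1156
cab [778.3 341. ] [285.6 252.8] -89.2 7499
drawfront [513.9 341.8] [262.2  41.9] 89.6 886
handle [474.8 345.6] [169.2  41. ] -89.1 348
side [594.7 343.3] [269.  124.4] -88.3 405
outline ((447.7195739746094, -297.6094055175781), (143.59071350097656, 176.742919921875), 88.54548645019531)
```

```bash
python3 - <<'E'
from h import *
m.reach([.56,.33,.33],q(np.pi)); shot("wrist","w_dr")
m.reach([.56,.03,.40],q(np.pi)); shot("wrist","w_tr")
print(m.get_obs()["time_s"],m.get_obs()["joints"],pose("wrist")[0])
E
```

```text
3.2333 [ 3.48844477e-02  2.52182953e-01  1.11729993e+00  5.78869166e-04
  1.77321305e+00 -1.53753150e+00] [[354.9855334    0.         319.21661571]
 [  0.         354.9855334  237.27343096]
 [  0.           0.           1.        ]]
```

View pics/w_dr.png

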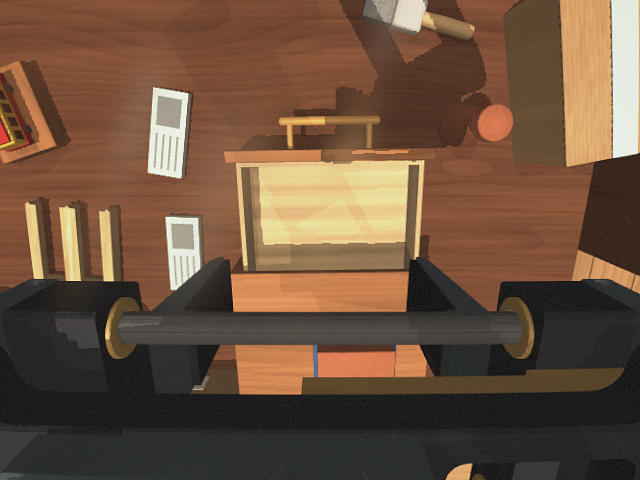

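View pics/w_tr.png

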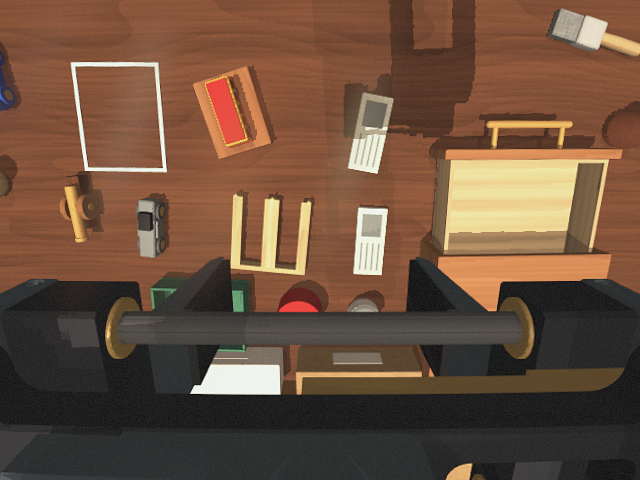

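The drawer view shows:
- The cabinet edge runs from (232,272) to about (427,271).
- The front panel's inner top edge is at row ~161, from 240 to 422.
- The handle runs from (281,120) to (380,119).

The tray view shows:
- The noses are at (237,194), (272,197) and (307,201), and the stop's outer edge runs from (231,271) to (305,275).
- The panels are at (371,132) and (370,240), the tram at (232,112) and the outline at (120,117).

Next I measure these.

```bash
python3 - <<'E'
from h import *
np.set_printoptions(suppress=True,precision=4)
print("cabedge",onz("w_dr",[(232,272),(410,271)],[.1,.1])[:,:2])
print("frontinner",onz("w_dr",[(240,162),(422,160)],[.088]*2)[:,:2])
print("handle",onz("w_dr",[(281,120),(380,119)],[.068]*2)[:,:2])
print("top cabedge",onz("top0",[(127,193),(234,192)],[.1]*2)[:,:2], onz("top0",[(130,251),(233,250)],[.088]*2)[:,:2])
print("tray noses/stop",onz("w_tr",[(237,194),(272,197),(307,201),(231,271),(305,275)],[.0225]*5)[:,:2])
im=cv2.imread("pics/w_tr.png"); c=im[20:280,60:400]; cv2.imwrite("pics/c2.png",cv2.resize(im[170:290,215:405],None,fx=4.2,fy=4.2,interpolation=cv2.INTER_CUBIC))
for k,b,a,c in (("p0",(350,200,392,278),.006,.03),("p1",(340,88,400,176),.006,.03),("tram",(185,60,280,165),.013,.08),("tray",(222,188,318,280),.013,.03),("car",(130,185,175,262),.012,.06),("can",(55,172,105,248),.012,.06)): print(k,*rect("w_tr",b,a,c))
h=cv2.cvtColor(im,cv2.COLOR_BGR2HSV); M=((h[...,1]<60)&(h[...,2]>150)).astype(np.uint8)
for k,(u0,v0,u1,v1),z in (("out",(65,55,172,176),0),("p0",(348,200,392,280),.014),("p1",(340,88,400,178),.014)):
    v,u=np.nonzero(M[v0:v1,u0:u1]); w=onz("w_tr",np.c_[u+u0,v+v0],np.full(len(u),z))[:,:2]*1000; print(k,cv2.minAreaRect(w.astype(np.float32)))
E
```

```text
cabedge [[0.6519 0.2159]
 [0.6503 0.4501]]
frontinner [[0.5107 0.232 ]
 [0.5079 0.4586]]
handle [[0.4596 0.2823]
 [0.4583 0.4074]]
top cabedge [[0.6524 0.4786]
 [0.6525 0.2088]] [[0.5069 0.4708]
 [0.5075 0.2119]]
tray noses/stop [[ 0.5711 -0.1051]
 [ 0.5762 -0.0472]
 [ 0.5829  0.0108]
 [ 0.7069 -0.1239]
 [ 0.7142  0.0062]]
p0 [656.4 119.7] [120.6  50.7] -2.5 1951
p1 [474.9 112.8] [120.  51.] -9.4 2372
tram [ 444.2 -105.3] [119.8  90.7] 16.4 4613
tray [642.  -53.6] [132.3 130.3] -5.7 2755
car [ 627.8 -259.9] [100.   40.9] -5.4 1479
can [ 593.3 -375.2] [108.1  43. ] 2.5 1535
out ((448.56610107421875, -298.3949279785156), (143.80764770507812, 173.21121215820312), 88.85729217529297)
p0 ((655.4468994140625, 118.76727294921875), (50.64863204956055, 120.57270050048828), 87.5362777709961)
p1 ((474.7549743652344, 112.89883422851562), (50.41343307495117, 118.97306060791016), 79.20396423339844)
```

View pics/c2.png

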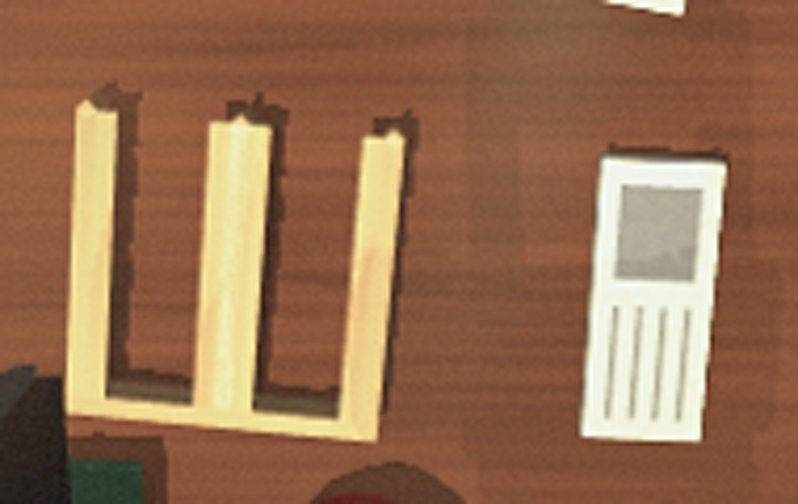

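The tray yaw is -5.7°. Its rectangle measures 130 wide and 132 deep including the noses, which fits. The drawer's open region is x 0.510–0.651 with its middle at y≈0.344. I start with the car.

```bash
cat >> h.py <<'E'
def st(t=""):
    o=m.get_obs(); print(t,"t%.1f"%o["time_s"],"tcp",np.round(o["tcp_pos"],4),"open %.4f"%o["opening"],"ff %.1f"%np.max(o["finger_force"]),"F",np.round(o["wrist_force"],1)); return o
def pick(x,y,yaw,z,up=.2):
    Q=q(np.pi+np.radians(yaw)); m.reach([x,y,.17],Q); m.move_l([x,y,z],rate=.15); m.close_gripper(); st("gripped")
    m.move_l([x,y,up],rate=.2); return st("lifted")
def place(x,y,yaw,z,h=.24):
    Q=q(np.pi+np.radians(yaw)); m.reach([x,y,h],Q); st("over"); m.move_l([x,y,z+.03],rate=.2); m.move_l([x,y,z],rate=.06); st("down"); m.open_gripper(); m.move_l([x,y,h],rate=.2)
def where():
    "car/cannon/tram by depth in the top picture"
    shot("top","now"); P=cloud("now").reshape(-1,3); P=P[(P[:,2]>.012)&(P[:,2]<.08)]
    for k,(x,y) in dict(car=(.628,-.26),can=(.593,-.375),tram=(.444,-.105)).items():
        r=.065 if k!="tram" else .1
        Q=P[np.hypot(P[:,0]-x,P[:,1]-y)<r]; 
        if len(Q)>50: c,s,a=cv2.minAreaRect((Q[:,:2]*1000).astype(np.float32)); a=a if s[0]>s[1] else a+90; print(k,np.round(c,1),np.round(s,1),round((a+90)%180-90,1))
E
python3 - <<'E'
from h import *
where()
o=pick(.628,-.2595,-5.6,.008)
if o["opening"]>.03: place(.580,.392,0,.033)
st(); where()
E
```

```text
car [ 627.9 -259.2] [ 39.5 100.5] -5.7
can [ 592.8 -375.9] [107.5  42.9] 2.2
tram [ 444.2 -105.4] [120.2  89.6] 16.2
gripped t7.3 tcp [ 0.628  -0.2595  0.008 ] open 0.0004 ff 0.0 F [ 0.7 -0.6 -0.1]
lifted t8.4 tcp [ 0.6273 -0.2592  0.1986] open 0.0007 ff 0.0 F [ 0.5 -0.8 -0.9]
 t8.4 tcp [ 0.6273 -0.2592  0.1986] open 0.0007 ff 0.0 F [ 0.5 -0.8 -0.9]
car [ 629.4 -248. ] [27.3 96.1] -19.6
can [ 612.9 -379.4] [45.1 55.9] -12.2
tram [ 444.3 -105.3] [120.1  90.1] 16.4
```

The grip closed on nothing, so I look.

```bash
python3 - <<'E'
from h import *
m.open_gripper(); m.reach([.50,-.20,.35],q(np.pi)); shot("wrist","w2"); where(); st()
E
```

```text
car [ 628.4 -258.8] [ 38.6 101.6] -6.5
tram [ 444.2 -105.4] [119.8  90.5] 16.3
 t10.8 tcp [ 0.5004 -0.2002  0.3476] open 0.0910 ff 0.0 F [ 0.1 -0.4 -0.5]
```

View pics/w2.png

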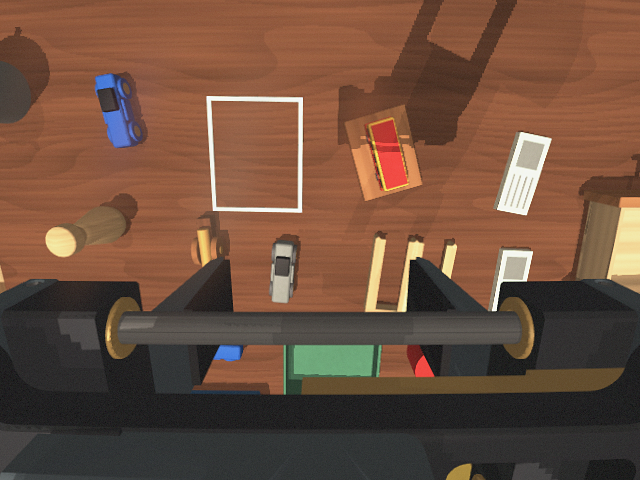

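The grey car is still at its place, at (284,270). I descend again, taking wrist pictures before and after closing.

```bash
python3 - <<'E'
from h import *
Q=q(np.pi-np.radians(6)); m.reach([.628,-.2592,.17],Q); m.move_l([.628,-.2592,.008]); o=st("down"); print(o["joints"])
a,_=shot("wrist","g1"); m.close_gripper(); st("closed"); m.hold(.5); st("held"); b,_=shot("wrist","g2"); s,_=shot("scene","g3")
cv2.imwrite("pics/g.png",np.hstack([cv2.resize(x[200:480],(400,175)) if 0 else x[180:480,130:530] for x in (a,b)]))
E
```

```text
down t12.9 tcp [ 0.6288 -0.2595  0.0093] open 0.0914 ff 0.0 F [ 0.3 -0.1  0.7]
[-4.08319734e-01  6.10983009e-01  1.52024260e+00  7.80436932e-06
  1.00801675e+00 -1.87445612e+00]
closed t14.3 tcp [ 0.628  -0.2592  0.008 ] open 0.0003 ff 0.0 F [0.1 0.1 0.6]
held t14.8 tcp [ 0.628  -0.2592  0.008 ] open 0.0006 ff 0.0 F [-0.7  0.4 -0.6]
```

View pics/g.png

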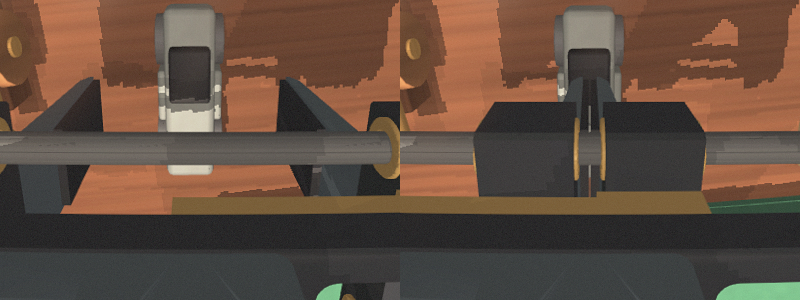

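```bash
python3 - <<'E'
from h import *
s=np.load("g2.npz"); o=m.get_obs(); P=cloud("g2"); np.set_printoptions(suppress=True,precision=3)
print(s["dp"][255:330:8,310:340:4])
for uv in ((315,265),(325,265),(312,275),(335,280),(315,300),(300,300),(290,320),(320,245),(320,235),(320,200)): print(uv,P[uv[1],uv[0]])
P1=cloud("g1"); print("open finger",[P1[v,u] for u,v in ((220,270),(228,262),(215,300),(412,262),(420,280))]); print("car top",P1[320,320],P1[250,320],P1[200,320])
g3=cv2.imread("pics/g3.png"); cv2.imwrite("pics/g3c.png",cv2.resize(g3[230:430,180:400],None,fx=3,fy=3,interpolation=cv2.INTER_CUBIC))
E
```

```text
[[0.183 0.183 0.182 0.183 0.182 0.182 0.184 0.183]
 [0.171 0.174 0.174 0.175 0.175 0.171 0.17  0.171]
 [0.159 0.163 0.163 0.164 0.165 0.16  0.16  0.16 ]
 [0.15  0.154 0.154 0.155 0.154 0.151 0.15  0.151]
 [0.142 0.147 0.145 0.145 0.146 0.142 0.089 0.089]
 [0.134 0.139 0.139 0.139 0.137 0.135 0.087 0.086]
 [0.132 0.132 0.131 0.132 0.131 0.089 0.084 0.081]
 [0.128 0.126 0.127 0.126 0.127 0.09  0.083 0.076]
 [0.084 0.084 0.085 0.085 0.083 0.085 0.08  0.076]
 [0.085 0.083 0.084 0.083 0.083 0.083 0.08  0.077]]
(315, 265) [ 0.612 -0.26   0.053]
(325, 265) [ 0.613 -0.255  0.054]
(312, 275) [ 0.612 -0.261  0.068]
(335, 280) [ 0.611 -0.251  0.077]
(315, 300) [ 0.612 -0.259  0.093]
(300, 300) [ 0.589 -0.26   0.141]
(290, 320) [ 0.591 -0.262  0.147]
(320, 245) [ 0.606 -0.256  0.042]
(320, 235) [ 0.601 -0.256  0.041]
(320, 200) [ 0.584 -0.254  0.035]
open finger [array([ 0.608, -0.304,  0.062]), array([ 0.609, -0.303,  0.05 ]), array([ 0.617, -0.304,  0.075]), array([ 0.618, -0.212,  0.051]), array([ 0.62 , -0.213,  0.068])]
car top [ 0.596 -0.256  0.141] [ 0.609 -0.257  0.043] [ 0.585 -0.254  0.034]
```

View pics/g3c.png

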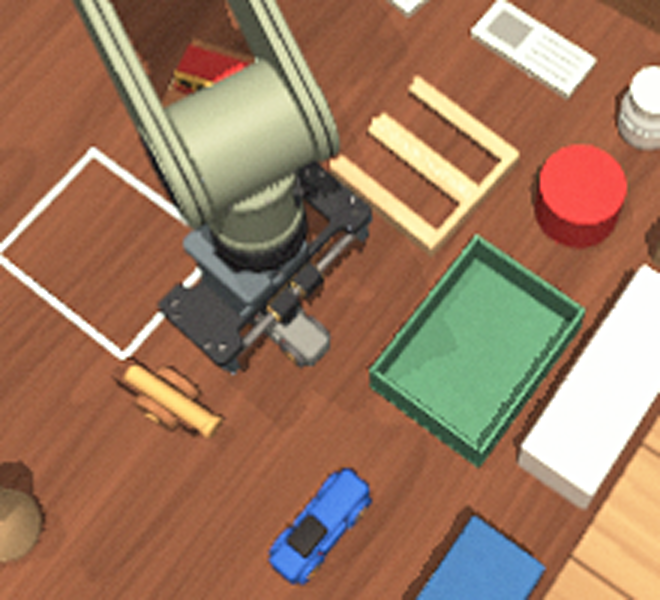

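The depth shows the fingertips end at z≈0.050 while the reported TCP is at 0.008, and the car top reads the correct 0.042. So the physical tips sit about 41 mm behind the reported TCP, and the fingers closed above the car. I pin this down with a guarded touch on empty table.

```bash
python3 - <<'E'
from h import *
o=st(); m.move_l([.628,-.2592,.10],rate=.2); m.move_l([.52,-.2,.03],rate=.2)
z=-.022; m.move_l([.52,-.2,z],rate=.1); f0=np.array(m.get_obs()["wrist_force"])
while z>-.05:
    z-=.0015; m.move_l([.52,-.2,z],rate=.02); o=m.get_obs(); d=np.array(o["wrist_force"])-f0
    if abs(d[2])>4: break
st("contact"); print(z,d); m.move_l([.52,-.2,.1],rate=.2)
E
```

```text
t14.9 tcp [ 0.628  -0.2592  0.008 ] open 0.0005 ff 0.0 F [-0.4  0.5 -0. ]
contact t19.8 tcp [ 0.5203 -0.2001 -0.0368] open 0.0004 ff 6.3 F [-3.2  1.6 12.8]
-0.03850000000000001 [-4.54038051  1.34381978 12.003717  ]
```

The tips touch the table at a commanded z of about -0.037, so I use a 37 mm offset from here on.

```bash
cat >> h.py <<'E'
D=.037
def L(x,y,z,rate=.15,yaw=None): m.move_l([x,y,z-D],None if yaw is None else q(np.pi+np.radians(yaw)),rate=rate)
def J(x,y,z,yaw): m.reach([x,y,z-D],q(np.pi+np.radians(yaw)))
def pick(x,y,yaw,z,up=.2):
    J(x,y,.12,yaw); L(x,y,z); m.close_gripper(); st("gripped"); L(x,y,up,.2); return st("lifted")
def place(x,y,yaw,z,h=.24):
    J(x,y,h,yaw); o=st("over")
    if o["opening"]<.025: raise SystemExit("lost")
    L(x,y,z+.02,.2); L(x,y,z,.06); st("down"); m.open_gripper(); L(x,y,h,.2)
E
python3 - <<'E'
from h import *
m.open_gripper()
o=pick(.628,-.2592,-6,.008)
if o["opening"]>.03: place(.580,.392,0,.033)
st(); where()
E
```

```text
gripped t24.4 tcp [ 0.6279 -0.2592 -0.0291] open 0.0360 ff 35.9 F [-0.4 -0.7 -0.5]
lifted t25.5 tcp [ 0.6271 -0.2588  0.1614] open 0.0359 ff 35.9 F [ 0.  -0.3 -2.1]
over t27.8 tcp [0.5807 0.3909 0.203 ] open 0.0357 ff 35.9 F [ 0.3  0.4 -2.2]
down t29.4 tcp [ 0.5797  0.3919 -0.0045] open 0.0358 ff 35.9 F [ 0.3 -0.6 -2.4]
 t31.5 tcp [0.5793 0.3916 0.2015] open 0.0915 ff 0.0 F [ 0.3 -0.5 -0.1]
can [ 592.9 -375.7] [107.   42.2] 0.7
tram [ 446.3 -112. ] [120.4 104.4] 16.2
```

```bash
python3 - <<'E'
from h import *
P=cloud("now").reshape(-1,3); Q=P[(P[:,2]>.02)&(P[:,2]<.06)&(np.hypot(P[:,0]-.593,P[:,1]+.375)<.07)]
A=Q[Q[:,0]>.625][:,:2].mean(0); B=Q[Q[:,0]<.562][:,:2].mean(0); yaw=np.degrees(np.arctan2(*(A-B)[::-1])); print(A,B,yaw)
yaw=np.clip(yaw,-2,7)
o=pick(.593,-.3755,yaw,.006)
if o["opening"]>.03: place(.580,.296,0,.031)
st(); where(); J(.44,.33,.33,0); shot("wrist","w_dr2")
E
```

```text
[ 0.63574703 -0.37148443] [ 0.55128902 -0.3770807 ] 3.7909378876086826
gripped t36.1 tcp [ 0.593  -0.3755 -0.031 ] open 0.0389 ff 30.0 F [-0.4  0.2 -0.1]
lifted t37.2 tcp [ 0.5922 -0.375   0.1614] open 0.0388 ff 30.0 F [-0.1  0.2 -2.6]
over t39.6 tcp [0.5805 0.2951 0.2029] open 0.0386 ff 30.0 F [ 0.1  0.3 -2. ]
down t41.2 tcp [ 0.5797  0.2959 -0.0065] open 0.0387 ff 30.0 F [ 0.4  0.  -1.5]
 t43.3 tcp [0.5793 0.2956 0.2016] open 0.0912 ff 0.0 F [ 0.2 -0.3 -1.1]
tram [ 451.9 -145. ] [120.1  91. ] 16.3
```

View pics/w_dr2.png

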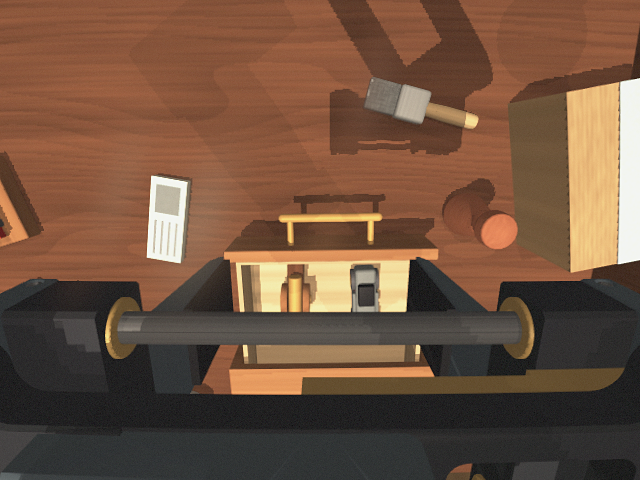

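The cannon at (295,290) and the car at (365,290) are both in the drawer, and the handle is at (330,217). The tram has been knocked to about (0.452,-0.145) and I will re-measure it. I now shut the drawer by pushing the handle.

```bash
python3 - <<'E'
from h import *
m.close_gripper(); J(.40,.345,.12,0); L(.40,.345,.042,.15); f0=np.array(m.get_obs()["wrist_force"]); st("start")
L(.52,.345,.042,.08); st("mid"); x=.52
while x<.64:
    x+=.004; L(x,.345,.042,.06); o=m.get_obs(); d=np.array(o["wrist_force"])-f0
    if np.hypot(*d[:2])>10: break
st("stop"); m.hold(.3); print(x,d); L(.50,.345,.042,.2); L(.45,.345,.2,.25); J(.45,.2,.25,0); where(); shot("wrist","w_dr3")
print("front",rect("now",(125,150,240,215),.075,.096)); st()
E
```

```text
start t47.0 tcp [0.4012 0.3458 0.0061] open 0.0006 ff 0.0 F [ 0.1  0.2 -1.2]
mid t48.6 tcp [0.5199 0.3449 0.0051] open 0.0003 ff 0.0 F [-0.4  0.1  0.1]
stop t52.6 tcp [0.5787 0.3448 0.0049] open 0.0005 ff 6.9 F [-14.    0.7   6.4]
0.5840000000000001 [-14.12676534   0.4630837    7.65773868]
tram [ 451.8 -145. ] [120.1  91.1] 16.3
front (array([681.7, 346.4]), array([274. , 156.4]), -88.3, 923)
 t55.1 tcp [0.4498 0.2011 0.2117] open 0.0006 ff 0.0 F [-0.3 -0.3  0.9]
```

View pics/now.png

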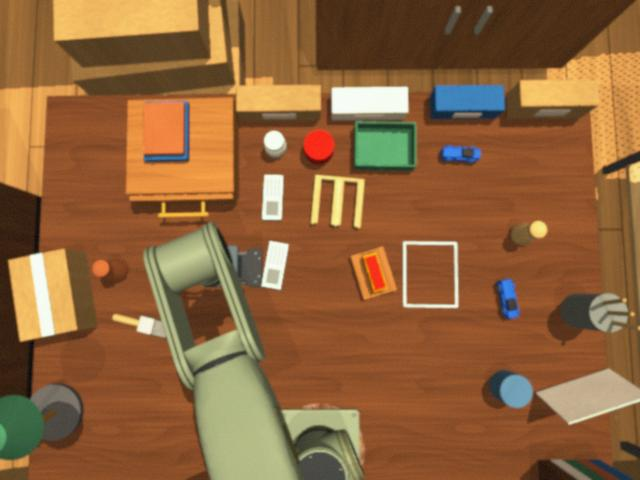

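The drawer is shut: the handle has moved to (183,212), and the front panel sits at the cabinet edge as computed. The tram is at (373,272) and the outline at (431,274). I push the tram in -y with the open fingers as a two-point pusher.

```bash
cat >> h.py <<'E'
def tram(c=(.45,-.29)):
    shot("top","now"); P=cloud("now").reshape(-1,3); Q=P[(P[:,2]>.013)&(P[:,2]<.08)&(np.hypot(P[:,0]-c[0],P[:,1]-c[1])<.1)]
    c,s,a=cv2.minAreaRect((Q[:,:2]*1000).astype(np.float32)); a=a if s[0]>s[1] else a+90; print("tram",np.round(c,1),np.round(s,1),round((a+90)%180-90,1))
E
python3 - <<'E'
from h import *
m.open_gripper(); J(.45,-.045,.14,-91.2); L(.45,-.045,.006); st("start")
L(.45,-.242,.006,.07); st("end"); L(.45,-.20,.006,.15); L(.45,-.10,.2,.25); J(.42,.10,.25,-91.2); tram(); st()
E
```

```text
start t58.5 tcp [ 0.4509 -0.0449 -0.0304] open 0.0912 ff 0.0 F [0.6 0.7 1.1]
end t61.5 tcp [ 0.45   -0.2419 -0.031 ] open 0.0916 ff 1.1 F [-1.   1.8 -0.4]
tram [ 436.2 -303.6] [ 92.2 119.8] -0.4
 t63.9 tcp [0.42   0.0988 0.2121] open 0.0915 ff 0.0 F [ 0.2 -0.9 -0.1]
```

The tram is inside and square but 12 mm low in x, with an 8 mm margin. I nudge it +x with closed fingers at its end centre.

```bash
python3 - <<'E'
from h import *
m.close_gripper(); J(.335,-.3036,.14,-1); L(.335,-.3036,.006); L(.3715,-.3036,.006,.05); st("end"); L(.34,-.3036,.006,.15); L(.34,-.2,.2,.25)
m.open_gripper(); J(.42,0.0,.40,0); tram(); shot("wrist","w4"); st()
im=cv2.imread("pics/w4.png"); h=cv2.cvtColor(im,cv2.COLOR_BGR2HSV)
for z in [0]: print(onz("w4",[(320,200)],[z]))
for k,b in (("tray",(.644,-.054)),("p0",(.656,.119)),("p1",(.475,.113))):
    P=cloud("w4").reshape(-1,3); lo,hi=(.013,.03) if k=="tray" else (.006,.03)
    Q=P[(P[:,2]>lo)&(P[:,2]<hi)&(np.hypot(P[:,0]-b[0],P[:,1]-b[1])<.1)]
    if len(Q)>50: print(k,cv2.minAreaRect((Q[:,:2]*1000).astype(np.float32)),len(Q))
E
```

```text
end t69.3 tcp [ 0.3717 -0.3034 -0.0312] open 0.0008 ff 0.5 F [-1.7  1.6  0.9]
tram [ 449.2 -303.9] [ 91.7 119.8] -0.6
 t73.3 tcp [ 0.4195 -0.0009  0.3618] open 0.0911 ff 0.0 F [-0.3 -0.1 -0.7]
[[4.37497016e-01 1.46869878e-04 0.00000000e+00]]
tray ((655.7244262695312, -55.33555603027344), (130.75442504882812, 161.52218627929688), 84.3398666381836) 1523
p0 ((656.0990600585938, 118.13328552246094), (50.42533874511719, 120.12439727783203), 87.52906799316406) 857
p1 ((474.82818603515625, 113.1217269897461), (50.6860466003418, 120.40434265136719), 79.62916564941406) 2303
```

View pics/w4.png

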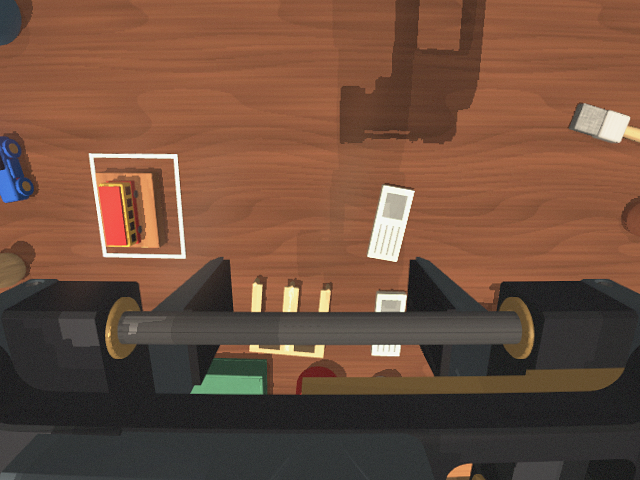

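The tram now stands at (0.449,-0.304), yaw -0.6°, well inside. The panels are at (391,222) and (390,322), unmoved. I grip panel 1 near its rear, slide it to in front of slot1, and check alignment there with the wrist camera facing the tray.

```bash
cat >> h.py <<'E'
Y=-5.7; ax=np.array([np.cos(np.radians(Y)),np.sin(np.radians(Y))]); ay=np.array([-ax[1],ax[0]]); C=np.array([.644,-.054])
slot={1:C-.004*ax+.0305*ay,0:C-.004*ax-.0305*ay}
def grab(px,py,yaw):
    u=np.array([np.cos(np.radians(yaw)),np.sin(np.radians(yaw))]); g=np.array([px,py])-.04*u
    J(*g,.12,yaw+180); L(*g,.003); m.close_gripper(); st("grip")
def check(k,f):
    "panel and channel in the frame of slot k, mm"
    im,_=shot("wrist",f); P=cloud(f); h=cv2.cvtColor(im,cv2.COLOR_BGR2HSV); p=P.reshape(-1,3); r=(p[:,:2]-slot[k])*1000
    T=np.c_[r@ax,r@ay,p[:,2]*1000]; sat=h[...,1].reshape(-1)
    pan=T[(T[:,2]>8)&(T[:,2]<20)&(abs(T[:,1])<40)&(T[:,0]<-66)&(T[:,0]>-180)&(sat<70)]
    for a in range(-130,-66,12):
        q_=pan[(pan[:,0]>=a)&(pan[:,0]<a+12)]
        if len(q_)>20: print("panel x%d y %.1f..%.1f"%(a,*np.percentile(q_[:,1],[.5,99.5])),len(q_))
    if len(pan): print("front x %.1f"%np.percentile(pan[:,0],99.8))
    w=T[(T[:,2]>15)&(T[:,2]<30)&(T[:,0]>-58)&(T[:,0]<-20)&(abs(T[:,1])<36)]; lo=w[w[:,1]<0,1]; hi=w[w[:,1]>0,1]
    if len(lo) and len(hi): print("lips inner y %.1f %.1f n %d"%(np.percentile(lo,99),np.percentile(hi,1),len(w)))
E
python3 - <<'E'
from h import *
grab(.4748,.113,-10.3)
t=slot[1]-.175*ax; L(*t,.003,.1,Y+180); st("pre"); print(slot); check(1,"k1")
E
```

```text
grip t78.0 tcp [ 0.4355  0.1202 -0.0339] open 0.0496 ff 30.0 F [-0.1 -0.   1.7]
pre t79.5 tcp [ 0.4691 -0.006  -0.0339] open 0.0497 ff 30.0 F [-0.6 -1.5  4.1]
{1: array([ 0.64304903, -0.02325353]), 0: array([ 0.63699053, -0.08395192])}
panel x-130 y -24.6..24.5 2863
panel x-118 y -24.7..24.5 3088
panel x-106 y -24.7..24.5 3178
panel x-94 y -24.5..24.6 3421
panel x-82 y -24.6..24.6 1911
front x -75.7
lips inner y -18.4 18.5 n 2568
```

View pics/k1.png

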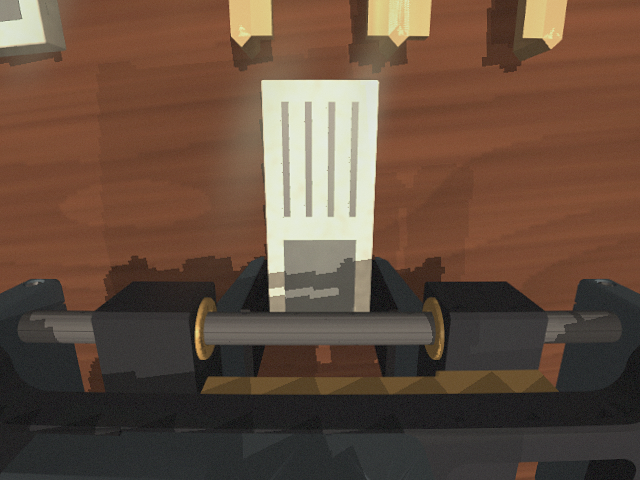

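The panel front (262–378, row 80) is centred on the channel between the noses at (250,47) and (400,47), within 0.1 mm numerically. I insert it.

```bash
cat >> h.py <<'E'
def insert(k):
    for d in np.arange(-.165,-.0859,.010):
        L(*(slot[k]+min(d,-.086)*ax),.003,.06); f=np.array(m.get_obs()["wrist_force"])
        if np.hypot(*f[:2])>20: st("blocked"); return False
    L(*(slot[k]-.086*ax),.003,.06); st("in"); m.open_gripper(); L(*(slot[k]-.16*ax),.003,.15); L(*(slot[k]-.16*ax),.05,.2); m.close_gripper(); L(*(slot[k]-.16*ax),.005,.2)
    f0=np.array(m.get_obs()["wrist_force"]); L(*(slot[k]-.084*ax),.005,.07); d=-.084
    while d<-.068:
        d+=.0015; L(*(slot[k]+d*ax),.005,.03); f=np.array(m.get_obs()["wrist_force"])-f0
        if f[:2]@ax<-12: break
    o=st("home"); print("tip front vs slot mm",((np.array(o["tcp_pos"][:2])-slot[k])@ax*1000+16).round(1),f.round(1))
    L(*(slot[k]-.11*ax),.005,.15); L(*(slot[k]-.13*ax),.2,.25); m.open_gripper(); return True
E
python3 - <<'E'
from h import *
insert(1); st()
E
```

```text
in t82.3 tcp [ 0.5577 -0.0148 -0.034 ] open 0.0500 ff 30.0 F [-0.2  0.7  3.2]
home t89.1 tcp [ 0.5646 -0.0155 -0.0324] open 0.0010 ff 6.8 F [-13.4   1.5   9.9]
tip front vs slot mm -62.9 [-14.3   1.1   9.8]
 t91.8 tcp [ 0.5137 -0.0103  0.163 ] open 0.0914 ff 0.0 F [ 1.2 -0.2  0.6]
```

```bash
cat >> h.py <<'E'
def home(k,f):
    im,_=shot("wrist",f); p=cloud(f).reshape(-1,3); r=(p[:,:2]-slot[k])*1000; T=np.c_[r@ax,r@ay,p[:,2]*1000]; sat=cv2.cvtColor(im,cv2.COLOR_BGR2HSV)[...,1].reshape(-1)
    s=T[(abs(T[:,1])<14)&(abs(T[:,0])<75)]
    for n,a in (("panel z11-17",s[(s[:,2]>10)&(s[:,2]<17.5)]),("stop z19-26",s[(s[:,2]>19.5)&(s[:,2]<26)]),("floor",s[(s[:,2]<4)])):
        if len(a): print(n,len(a),np.percentile(a[:,0],[1,50,99]).round(1))
    w=T[(abs(abs(T[:,1])-30.5)<3)&(T[:,2]>10)&(T[:,2]<30)&(abs(T[:,0])<80)]; print("walls x min",np.percentile(w[:,0],.5).round(1))
E
python3 - <<'E'
from h import *
J(*(slot[1]-.10*ax),.15,Y+180); home(1,"k2"); st()
E
```

```text
panel z11-17 5328 [-59.2   3.9  59. ]
stop z19-26 498 [58.7 62.8 67.3]
floor 461 [-74.4 -67.9  74.9]
walls x min -62.4
 t92.2 tcp [ 0.5433 -0.0133  0.1131] open 0.0914 ff 0.0 F [-0.5  0.5  0.5]
```

Panel 1 is home: its front is at 59 mm against the stop, its rear is flush with the mouth, and no gap shows. Now panel 0 goes into slot0.

```bash
python3 - <<'E'
from h import *
J(.52,.12,.2,180); grab(.6562,.1185,-2.5)
L(.44,.11,.003,.12,Y+180); t=slot[0]-.175*ax; L(.44,t[1],.003,.12); L(*t,.003,.1); st("pre"); check(0,"k3")
E
```

```text
grip t95.1 tcp [ 0.6162  0.1203 -0.034 ] open 0.0497 ff 30.0 F [-0.5  0.2  0.8]
pre t98.7 tcp [ 0.4635 -0.0663 -0.034 ] open 0.0500 ff 30.0 F [1.4 0.8 1. ]
panel x-130 y -24.0..25.1 2847
panel x-118 y -24.0..25.2 3117
panel x-106 y -23.9..25.2 3177
panel x-94 y -23.9..25.3 3475
panel x-82 y -23.8..25.3 2106
front x -75.0
lips inner y -18.4 18.6 n 2658
```

```bash
python3 - <<'E'
from h import *
insert(0); J(*(slot[0]-.10*ax),.15,Y+180); home(0,"k4"); st()
J(.42,.05,.45,0); tram(); shot("wrist","fin")
for k in (0,1): home(k,"k5") if 0 else None
E
```

```text
in t101.6 tcp [ 0.552  -0.0755 -0.034 ] open 0.0498 ff 30.0 F [1.7 0.4 1.1]
home t108.3 tcp [ 0.5586 -0.0761 -0.0324] open 0.0002 ff 6.7 F [-12.9   1.2  10.7]
tip front vs slot mm -62.8 [-13.2   1.1  10.3]
panel z11-17 5355 [-59.2   3.9  59. ]
stop z19-26 496 [58.8 62.9 67.4]
floor 464 [-74.5 -67.9  74.9]
walls x min -62.4
 t111.5 tcp [ 0.5373 -0.074   0.1132] open 0.0911 ff 0.0 F [-0.5  0.3  0.5]
tram [ 449.2 -303.6] [ 91.8 120. ] -0.4
```

View pics/fin.png

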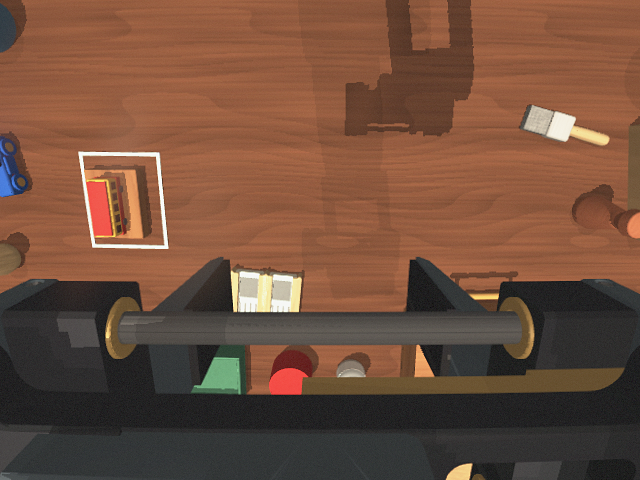

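Both panels are home in the tray at (267,290), and the tram is inside the outline. Last, I check the handle position and hand in.

```bash
python3 - <<'E'
from h import *
print(onz("fin",[(482,296)],[.066])); P=cloud("now").reshape(-1,3); h=P[(P[:,2]>.055)&(P[:,2]<.075)&(P[:,0]>.55)&(P[:,0]<.63)&(abs(P[:,1]-.345)<.05)]; x=np.percentile(h[:,0],[5,50,95]); print(x)
if .595<x[1]<.615: m.job_done(); print("done")
E
```

```text
[[0.60148436 0.32810367 0.066     ]]
[0.59765573 0.60265875 0.62166327]
the job is handed in; nothing more can be done
done
```

I handed the job in at about 113 s: the car and cannon are in the shut drawer (I saw no runners), the tram stands squarely inside the outline, and both panels are fully home in the tray.

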